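Flip the sample pot's lid open and report it on the console

TASK

Get the shielded pot ready for the next sample: with closed fingers push its red lid handle up and over, until the lid passes its balance point and drops back by its own weight against its stop, wide open. Then press the green button on the white console fully down and let it go, to tell the counter that the pot is open. Push gently: do not grip the handle or force the lid, do not press the button while the lid is shut, and leave the jar, the cup and the bottle standing where they are.

Things in the scene. Friction and masses are not known exactly. Their poses are not given: they have to be found in the camera images.
- pot: black round shielded pot, 164 mm in diameter, 139 mm high, on a 188 mm foot ring 12 mm thick, fixed to the desk (place and yaw vary). Origin: centre of its underside. z is up; x points from the pot's middle to the hinge, roughly away from the robot (yaw up to 0.4 rad either way); the lid opens over towards +x
- lid_top (a point): middle of the top face of the black lid. The lid is a disc 160 mm in diameter and 20 mm thick; shut, it is centred on the pot and its top is 161 mm above the desk. Lid and handle weigh about 0.35 kg together (0.26 to 0.44)
- lid_hinge (a point): point in the middle of the hinge axis: 90 mm from the pot's axis along the pot's +x and 140 mm above the desk. The hinge axis is level, along the pot's y
- lid (a joint): angle of the lid: 0 shut, grows as its near edge rises and goes over towards the pot's +x, 2.0 rad at its stop (leaning back past vertical). Free hinge, lightly damped (0.1 N m s/rad): let go below about 1.15 rad it falls shut, beyond about 1.3 rad it falls open by itself. A push of 2 to 5 N near the handle's top moves it
- handle (a point): point on the axis of the red upright square handle post, 70 mm above the lid's top face. The post is 22 x 22 mm and 100 mm tall, its top 4 mm black, and stands on the lid 35 mm before the hinge axis; lid shut, it is upright and this point is 55 mm from the pot's axis along the pot's +x and 231 mm above the desk. It turns rigidly with the lid. To be pushed, never gripped
- console: white flat counter console, 120 x 160 x 50 mm (x, y, z), dark display on the half away from the robot, fixed to the desk (its place and yaw vary). Origin: centre of its underside
- button_top (a point): centre of the top face of the round green push button, 30 mm in diameter, on the console's half nearer the robot; it is pressed straight down
- button (a joint): travel of the green button: 0 released, 0.006 m fully down. Its spring takes about 5 N to go fully down and brings it back
- sample_jar: whitish sample jar with a white cap, 64 mm in diameter and 75 mm tall, loose; origin: centre of its underside. Leave alone
- sample_cup: white open sample cup, 72 mm in diameter and 85 mm tall, loose; origin: centre of its underside. Leave alone
- reagent: amber bottle, 56 mm in diameter and 120 mm tall, loose; origin: centre of its underside. Leave alone
There are look-alikes about, which are no part of the job. What is shaped like the console but purple is not meant.

How it is judged:
On the way, in this order (a step that is already met when the one before it is completed fails the run):
1. the lid rests wide open at its stop (value of joint lid above 1.9 rad and velocity of joint lid below 0.1 rad/s), for 0.3 s.
2. the green button is pressed down (value of joint button above 0.0048 m), for 0.05 s.
At the end, for the whole second after the job is handed in: the lid rests open at its stop (joint above 1.9 rad, still), the button, having been pressed at least 4.8 mm down after that, is up again (below 1.5 mm), and jar, cup and bottle stand upright within 30 mm of where they stood (all of step 1 and value of joint button below 0.0015 m and distance of each of sample_jar, sample_cup, reagent from where it was at the start of the episode below 0.03 m and angle between each of sample_jar, sample_cup, reagent's own z axis and vertical below 0.15 rad); the robot touches nothing.
It fails at once if the button is pressed while the lid is not open (value of joint button above 0.003 m and value of joint lid below 1.7 rad).
It fails at once if the handle is gripped (fingers press on opposite sides of its post at once) ((contact force between the fingers and lid_c1 above 2 N and contact force between the fingers and lid_c4 above 2 N) or (contact force between the fingers and lid_c2 above 2 N and contact force between the fingers and lid_c3 above 2 N)).
It fails at once if the lid is forced (more than 60 N of the fingers on it) (contact force between the fingers and lid above 60 N).
It fails at once if a jar, cup or bottle is lifted, knocked over or shifted (distance of any of sample_jar, sample_cup, reagent from where it was at the start of the episode above 0.03 m or angle between any of sample_jar, sample_cup, reagent's own z axis and vertical above 0.3 rad).
It also fails if it takes over 51 s, if anything falls off the work surface, if the arm or the gripper's body presses on something with over 40 N, if the wrist force passes 120 N, or if a joint passes its speed limit or range.

ROBOT

A 6-joint arm with a two-finger parallel gripper is mounted at the origin on the work surface. World frame = base frame: x ahead of the robot, y to its left, z up, the work surface at z = 0. Lengths are in m, angles in rad, forces in N, time in s.
With the tool pointing down it reaches from about 0.325 to 0.9 m from the base axis. Payload 6.1 kg.
Tool frame: the origin (TCP) lies on the centre line of the jaws, within the pads' length; the fingertips stand 19 mm ahead of it and the grasp point (between the pads) is the TCP; y points along the fingers, z is the direction in which the jaws open and shut, and the axes are right-handed (so a half turn about y gives the same grasp; the last joint's range is limited). The gripper opens to 87 mm and grips with 3 to 60 N. Pads are 19 mm wide; open, the fingers measure 117 mm over their backs; the gripper's body (75 mm by 190 mm) begins 51 mm behind the grasp point.
Start: joints at [1.017, 0.22, 1.526, -0, 1.395, -0.126], TCP at [0.259, 0.569, 0.211] pointing down, gripper open.
Joint ranges: [-2.98, 2.98], [-0.91, 2.08], [0.09, 2.57], [-1.24, 4.39], [0.2, 2.65], [-2.68, 2.68]. Speed limits (rad/s): [2.57, 2.57, 3.01, 3.14, 3.14, 3.14].

INTERFACE

Orientations are given as a rotation vector (axis times angle).
In Python, from plant import ctrl, read_camera, camera_model gives the robot as it stands.
- The arm moves only by the shell command python3 -m jog 'ROWS' [FORCE]. ROWS is JSON, a list that holds one entry, the list of rows, each a list of 5 numbers: the closure, from -1 (fully open) to 1 (shut), so that 0 is half open, then the shift along the world's x, y, z in mm, then the turn about the world's z in rad. A call has exactly 5 rows; each row shifts and turns the pose as measured when the row begins; what a row does not reach is not made up. A row lasts 1/10 s, in which the tool goes at most 50 mm and 8.59 degrees, less where a joint would pass 70% of its speed; a pose out of reach is approached as far as the arm can. A call with a gripper value outside its range is refused whole. The fingers move at their own pace and stop on an object; FORCE is the grip in N (left out, the last holds). Time passes only in rows, so rows that do not move let the fingers close, or fill a call up. It gives the time, the measured TCP pose, the force and the opening at its end, in the units of the state.
- ctrl.read_state(): the state, without advancing time (a new reading comes with each control period).
- read_camera(name): name is "side" or "top" or "wrist"; returns the picture (480x640x3 uint8, blue, green, red); there is no depth.
- camera_model(name): a dict with "camera_matrix" (3x3 intrinsics, pixels), "rvec" (rotation vector, rad) and "tvec" (3), from world to camera coordinates, as OpenCV has them. Camera axes: x right, y down, z forward; pixel columns grow to the right and rows downward; lengths in m; the calibration is good to about 2 mm. A picture is of the moment at which its call begins: read the wrist's pose just before it. camera_model takes no time and is no camera call; for the wrist camera it gives the pose at the moment of the call.
- ctrl.finish_job(): hands the job in, once; it reports no verdict.
The state is a dict: "clock": time; "qpos": joint angles; "qd": joint speeds; "joint_efforts": joint torques, N m; "tcp_pos": TCP position; "tool_rot": TCP orientation; "contact_force": force on the tool from outside, world axes, zero at the start; "moment": the same for the moment, N m; "gripper_width": finger opening in m.
Only numpy, scipy, OpenCV 4.12 (cv2) and the standard library are available. Lean on these libraries where they do the work, as an engineer would, in place of code of your own. Each camera call takes 0.05 s, during which the arm holds its last target.

## Working session

There is one attempt and no reset: what is moved stays moved. The work goes in short steps, Python scripts to look and compute and a shell command to move; the robot and the scene stay as the last step left them, time stands still between calls to the robot, and variables do not carry over. Pictures are saved under pics/ and viewed, and the job is handed in when it is done.

```bash
mkdir -p pics; ls
python3 - <<'E'
from plant import ctrl, read_camera, camera_model
import cv2
s=ctrl.read_state();print(s)
for n in("top","side"):
    cv2.imwrite(f"pics/{n}0.png",read_camera(n))
    print(n,camera_model(n))
E
```

```text
pics
{'clock': 0.0, 'qpos': array([ 1.01690382e+00,  2.21235712e-01,  1.52761795e+00, -2.23184443e-05,
        1.39471146e+00, -1.26063936e-01]), 'qd': array([-0.00027671,  0.00127229, -0.0006027 , -0.00203141, -0.00037715,
       -0.00046114]), 'joint_efforts': array([-1.26729039e-03, -4.94608998e+01, -3.87377214e+01,  6.99180365e-02,
        5.68220078e-02, -7.85745851e-05]), 'tcp_pos': array([0.25895414, 0.56811306, 0.21012773]), 'tool_rot': array([-1.54649937,  0.33613823, -0.33513103]), 'contact_force': array([ 0.16026104, -0.15024179, -0.25559814]), 'moment': array([-0.00948547, -0.00299661, -0.00544389]), 'gripper_width': 0.08695784608413389}
top {'camera_matrix': array([[518.38095066,   0.        , 317.30507177],
       [  0.        , 518.38095066, 238.596081  ],
       [  0.        ,   0.        ,   1.        ]]), 'rvec': array([ 2.05343053, -2.17241426,  0.23041314]), 'tvec': array([0.02245524, 0.49242522, 1.49123091])}
side {'camera_matrix': array([[456.88086816,   0.        , 320.9743755 ],
       [  0.        , 456.88086816, 240.74537045],
       [  0.        ,   0.        ,   1.        ]]), 'rvec': array([ 2.11390249, -0.12143637,  0.09496578]), 'tvec': array([-0.50216033,  0.17651653,  1.36893829])}
```

View pics/top0.png

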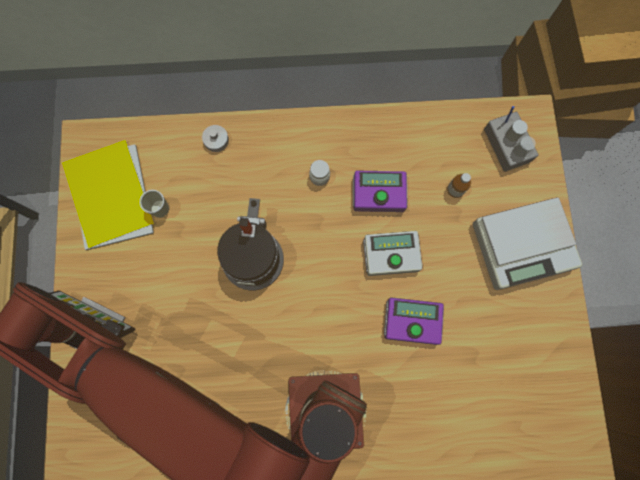

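View pics/side0.png

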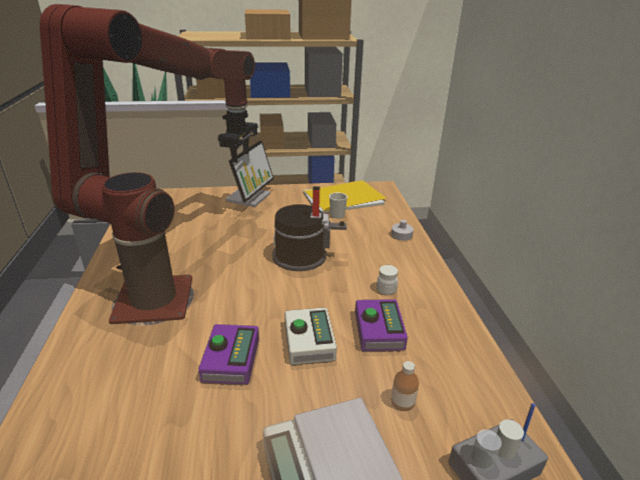

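Top view: the pot is at (249,255) with its red handle at (247,227). The console shapes are purple at (381,191), white at (393,253) and purple at (414,321), plus a large white balance at (527,243) with no green button. The white one, with its green button at (395,261), fits the description. I'll confirm it in a crop and measure.

```bash
cat > h.py <<'E'
import numpy as np, cv2
from plant import camera_model
def ray(n,uv):
    m=camera_model(n);R=cv2.Rodrigues(m["rvec"])[0];t=np.ravel(m["tvec"])
    d=R.T@np.linalg.inv(m["camera_matrix"])@np.array([uv[0],uv[1],1.]);return -R.T@t,d
def onz(n,uv,z):
    c,d=ray(n,uv);return c+d*(z-c[2])/d[2]
def tri(n1,a,n2,b):
    c1,d1=ray(n1,a);c2,d2=ray(n2,b);d1/=np.linalg.norm(d1);d2/=np.linalg.norm(d2)
    k=np.linalg.lstsq(np.c_[d1,-d2],c2-c1,rcond=None)[0]
    p,q=c1+k[0]*d1,c2+k[1]*d2;return (p+q)/2,np.linalg.norm(p-q)
def proj(n,p):
    m=camera_model(n);return cv2.projectPoints(np.array(p,float).reshape(-1,1,3),m["rvec"],m["tvec"],m["camera_matrix"],None)[0].reshape(-1,2)
E
python3 - <<'E'
from h import *
T=cv2.imread("pics/top0.png");S=cv2.imread("pics/side0.png")
def blobs(im,lo,hi,roi,name):
    h=cv2.cvtColor(im,cv2.COLOR_BGR2HSV);m=cv2.inRange(h,lo,hi)
    k=np.zeros_like(m);x0,y0,x1,y1=roi;k[y0:y1,x0:x1]=255;m&=k
    n,_,st,ce=cv2.connectedComponentsWithStats(m)
    for i in range(1,n):
        if st[i,4]>15:print(name,st[i],ce[i].round(1))
blobs(T,(45,120,50),(75,255,255),(350,170,450,350),"green top")
blobs(S,(45,120,50),(75,255,255),(200,290,420,360),"green side")
blobs(T,(0,150,60),(8,255,255),(220,190,290,290),"red top")
blobs(S,(0,150,60),(8,255,255),(290,170,350,260),"red side")
c1=cv2.resize(T[180:300,200:440],None,fx=3,fy=3,interpolation=2)
c2=cv2.resize(S[170:290,250:410],None,fx=4,fy=4,interpolation=2)
cv2.imwrite("pics/c1.png",c1);cv2.imwrite("pics/c2.png",c2)
E
```

```text
green top [377 191  10  10  73] [381.1 195.6]
green top [391 255  10  10  76] [395.2 259.6]
green top [411 325  10  10  84] [415.4 329.7]
green side [365 309  12   7  53] [370.5 311.6]
green side [294 320  10   7  51] [298.6 322.7]
green side [212 336  12   8  69] [217.5 339.1]
red side [312 190   8  26 145] [315.6 203.1]
```

View pics/c1.png

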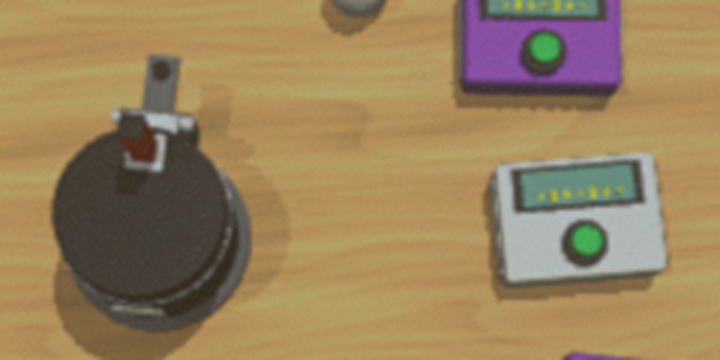

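View pics/c2.png

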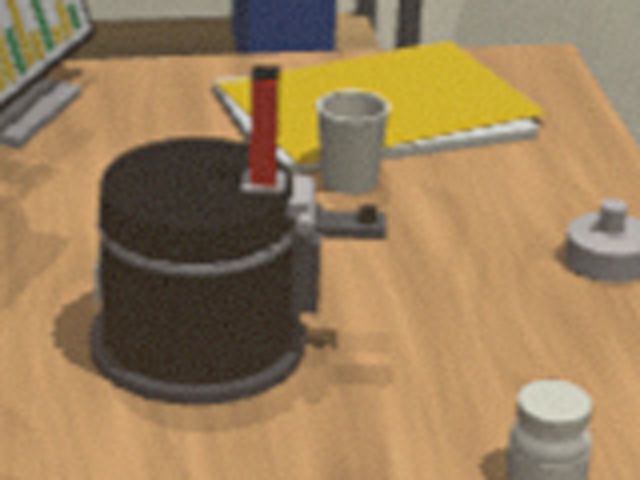

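Run:
```python
from h import *
T=cv2.imread("pics/top0.png");S=cv2.imread("pics/side0.png")
p=tri("top",(395.2,259.6),"side",(298.6,322.7));print("button",p, onz("top",(395.2,259.6),.055))
for z in(.255,.261):print("htop",onz("top",(244,222),z),onz("side",(316.3,188),z))
print("tri htop",tri("top",(244,222),"side",(316.3,188)))
print("side red base", onz("side",(315.5,216),.161))
print("top base quad", [onz("top",(200+x/3,180+y/3),.163) for x,y in((145,155),)])
lid=onz("top",(246.8,250.5),.161);print("lid",lid)
# lid disc: dark contour
g=cv2.cvtColor(T,cv2.COLOR_BGR2HSV)[...,2]
m=((g<75)*255).astype('uint8');k=np.zeros_like(m);k[215:300,210:295]=255;m&=k
c=max(cv2.findContours(m,0,1)[0],key=cv2.contourArea)
print(cv2.boundingRect(c),cv2.minEnclosingCircle(c))
# hinge arm direction from pot
a=onz("top",(200+161/3,180+70/3),.13);print("arm end",a)
for n,u in(("jar",(320,178)),("cup",(153,205)),("bottle",(460,186))):print(n,onz("top",u,.0 if n=="x" else .05))
for n,u in(("c00",(200+500/3,180+165/3)),("c10",(200+653/3,180+155/3)),("c01",(200+510/3,180+283/3)),("c11",(200+665/3,180+272/3))):print(n,onz("top",u,.05))
```

```text
button (array([ 0.41555499, -0.22812389,  0.07099136]), np.float64(0.003851735813552294)) [ 0.41620543 -0.23079092  0.055     ]
htop [0.50427836 0.18473795 0.255     ] [0.51130997 0.19888207 0.255     ]
htop [0.50274958 0.18395653 0.261     ] [0.50970509 0.18591288 0.261     ]
tri htop (array([0.50620938, 0.18403771, 0.26104866]), np.float64(0.00672950642496401))
side red base [0.50831085 0.18474131 0.161     ]
top base quad [array([0.49952482, 0.18549891, 0.163     ])]
lid [0.44716421 0.19147103 0.161     ]
(218, 218, 62, 71) ((250.7253875732422, 252.8134765625), 36.14647674560547)
arm end [0.58962108 0.17189731 0.13      ]
jar [ 0.68197081 -0.02422019  0.05      ]
cup [0.62481864 0.48447783 0.05      ]
bottle [ 0.63255206 -0.44876491  0.05      ]
c00 [ 0.49600853 -0.15306896  0.05      ]
c10 [ 0.49762625 -0.30611157  0.05      ]
c01 [ 0.3774461  -0.15382661  0.05      ]
c11 [ 0.37973919 -0.30648176  0.05      ]
```

The crops confirm the white console with its green button, and the red post on the pot's lid. Pot axis ≈ (0.447, 0.191) with yaw ≈ -0.13; the handle sits 56 mm from the axis (55 expected). Console size comes out at 118×153 mm, which fits. Next I'll work out the tool orientation and targets.

```bash
cat > tgt.py <<'E'
from h import *
from plant import ctrl
from scipy.spatial.transform import Rotation as Ro
yaw=-.13; ex=np.array([np.cos(yaw),np.sin(yaw)]); hin=np.array([.447,.191])+.09*ex
def tcp(th,s=100,gap=0):
    u=46+gap
    return np.r_[hin+ex*(-u*np.cos(th)+s*np.sin(th)-9.5)/1e3 if False else hin+ex*((-u*np.cos(th)+s*np.sin(th)-9.5)/1e3), .14+.019+(u*np.sin(th)+s*np.cos(th))/1e3]
def st():
    s=ctrl.read_state();R=Ro.from_rotvec(s["tool_rot"]).as_matrix()
    print("t",round(s["clock"],2),"tcp",(s["tcp_pos"]*1e3).round(1),"F",s["contact_force"].round(1),"w",round(s["gripper_width"],4),"y",R[:,1].round(3),"jaw",R[:,2].round(3),"jawang",round(np.arctan2(R[1,2],R[0,2]),3));return s
E
python3 - <<'E'
from tgt import *
s=st();p=s["tcp_pos"]*1e3
print("pre",tcp(0,100,25)*1e3,"diff",tcp(0,100,25)*1e3-p)
for t in(0,.3,.6,.9,1.1,1.2,1.3,1.35,1.4):print(t,(tcp(t)*1e3).round(0))
E
python3 -m jog '[[[1,0,0,20,0],[1,0,0,20,0],[1,0,0,20,0],[1,0,0,20,0],[1,0,0,0,0]]]' 10
```

```text
t 0.1 tcp [259.  568.2 210.2] F [-0.7  0.   0.1] w 0.0872 y [-0.001 -0.002 -1.   ] jaw [ 0.415  0.91  -0.002] jawang 1.143
pre [456.41983799 189.76847565 259.        ] diff [ 197.42683075 -378.40567065   48.76559433]
0 [481. 187. 259.]
0.3 [513. 182. 268.]
0.6 [545. 178. 268.]
0.9 [576. 174. 257.]
1.1 [595. 172. 245.]
1.2 [603. 171. 238.]
1.3 [610. 170. 230.]
1.35 [614. 169. 226.]
1.4 [617. 169. 221.]
clock: 0.6
tcp_pos: [0.2575, 0.5657, 0.288]
tool_rot: [-1.555, 0.339, -0.333]
contact_force: [-0.4, 1.1, 0.5]
gripper_width: 0.0546
```

```bash
python3 -m jog '[[[1,8,-16,40,0.1],[1,18,-38,10,0.1],[1,18,-38,0,0.1],[1,18,-38,0,0],[1,18,-38,0,0]]]' 10; python3 -m jog '[[[1,18,-38,0,0],[1,18,-38,0,0],[1,18,-38,0,0],[1,18,-38,0,0],[1,18,-38,0,0]]]'; python3 -c "
from tgt import *
s=st();print((tcp(0,100,25)-s['tcp_pos'])*1e3)"
```

```text
clock: 1.1
tcp_pos: [0.3354, 0.3947, 0.331]
tool_rot: [-1.588, 0.088, -0.079]
contact_force: [0.5, -0.8, 0.8]
gripper_width: 0.0151
clock: 1.6
tcp_pos: [0.4253, 0.1959, 0.3231]
tool_rot: [-1.591, 0.092, -0.073]
contact_force: [0.3, 0.6, -0.8]
gripper_width: 0.0004
t 1.6 tcp [425.3 195.9 323.1] F [ 0.3  0.6 -0.8] w 0.0004 y [-0.013 -0.022 -1.   ] jaw [ 0.104  0.994 -0.023] jawang 1.467
[ 31.0914806  -6.1093259 -64.1266558]
```

```bash
python3 -m jog '[[[1,12,-3,0,-0.025],[1,8,-3,-15,0],[1,0,0,-20,0],[1,0,0,-20,0],[1,0,0,-6,0]]]'
python3 - <<'E'
from tgt import *
from plant import read_camera
s=st();print(((tcp(0)-s['tcp_pos'])*1e3).round(1))
for n in("top","side","wrist"):cv2.imwrite(f"pics/{n}1.png",read_camera(n))
a=cv2.imread("pics/side1.png")[90:290,240:420];b=cv2.imread("pics/wrist1.png")
a=cv2.resize(a,(432,480),interpolation=2);b=cv2.resize(b,(368,276))
o=np.zeros((480,800,3),'uint8');o[:,:432]=a;o[:276,432:]=b;cv2.imwrite("pics/m1.png",o)
E
```

```text
clock: 2.1
tcp_pos: [0.4473, 0.185, 0.255]
tool_rot: [-1.592, 0.125, -0.099]
contact_force: [-0.9, 0.8, -0.7]
gripper_width: 0.0004
t 2.1 tcp [447.3 185.  255. ] F [-0.9  0.8 -0.7] w 0.0004 y [-0.018 -0.022 -1.   ] jaw [ 0.141  0.99  -0.025] jawang 1.429
[33.9  1.5  4. ]
```

View pics/m1.png

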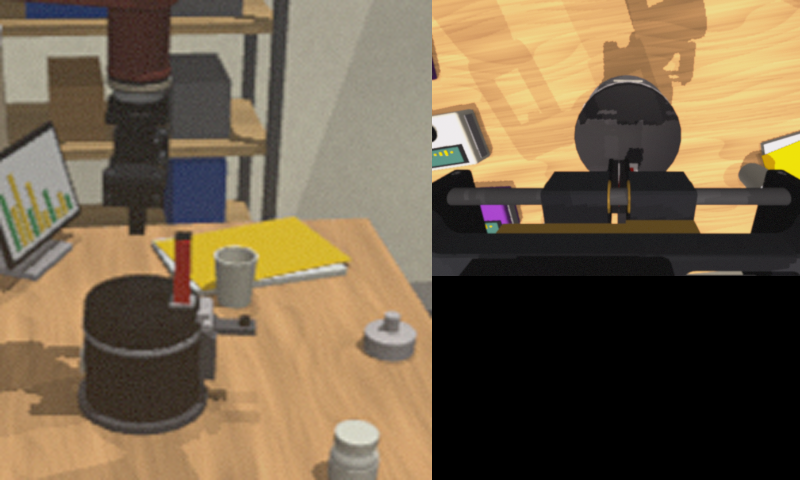

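Run:
```python
from tgt import *
s=st();p=s['tcp_pos']
print(proj("side",[p+[0,0,-.019],p+[0,0,0],np.r_[hin-.035*ex,.261],np.r_[hin-.035*ex,.161]]))
print(proj("top",[np.r_[hin-.035*ex,.261],np.r_[hin-.035*ex,.161]]))
```

```text
t 2.25 tcp [448.4 185.4 257.9] F [ 0.3 -0.1  0.2] w 0.0002 y [-0.014 -0.022 -1.   ] jaw [ 0.141  0.99  -0.024] jawang 1.43
[[297.08837267 195.09141023]
 [297.04031376 189.64321041]
 [313.81510762 188.36075376]
 [313.48043169 216.21240884]]
[[244.04614923 222.45415286]
 [248.99372703 231.08768483]]
```

Run:
```python
import cv2
a=cv2.imread("pics/side1.png")[150:225,270:345];cv2.imwrite("pics/z1.png",cv2.resize(a,(600,600),interpolation=cv2.INTER_NEAREST))
```

```text
(no output)
```

View pics/z1.png

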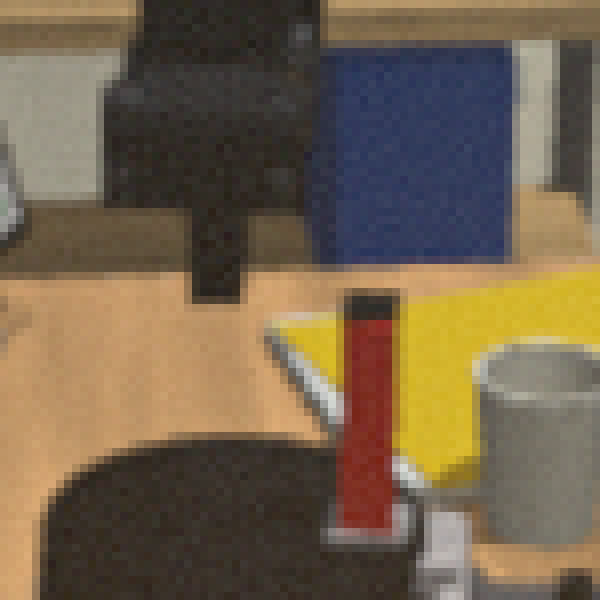

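Run:
```python
import cv2,numpy as np
a=cv2.resize(cv2.imread("pics/side0.png")[90:165,200:275],(400,400),interpolation=0)
b=cv2.resize(cv2.imread("pics/wrist1.png")[240:400,240:400],(400,400),interpolation=0)
cv2.imwrite("pics/z2.png",np.hstack([a,b]))
cv2.imwrite("pics/z3.png",cv2.resize(cv2.imread("pics/top1.png")[190:310,200:320],(480,480),interpolation=0))
```

```text
(no output)
```

View pics/z2.png

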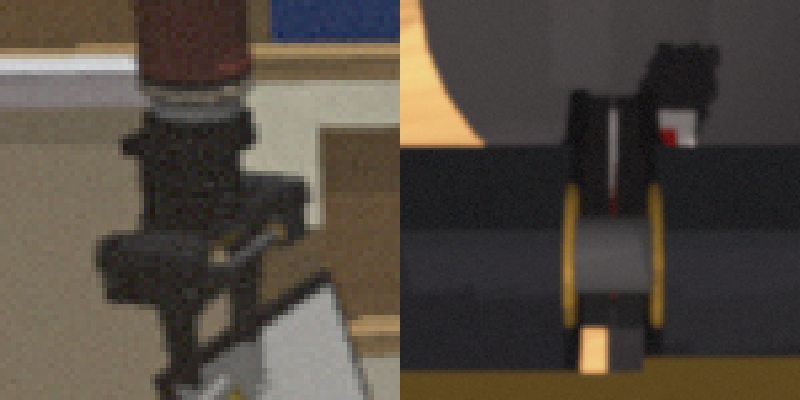

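View pics/z3.png

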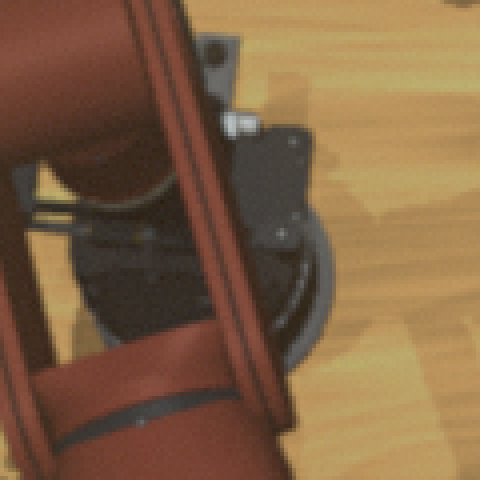

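Run:
```python
from tgt import *
s=st();p=s['tcp_pos']
print(proj("side",[p+[0,0,-.019],p+[0,0,.051],p+[0.0,-.095,.051],p+[0,-.015,-.019]]))
print("start tip",proj("side",[[.259-.02,.568-.05,.21-.019],[.259+.02,.568+.05,.21-.019],[.259,.568,.21+.051]]))
a=cv2.imread("pics/side0.png")[110:185,195:270];cv2.imwrite("pics/z4.png",cv2.resize(a,(600,600),interpolation=0))
```

```text
t 2.25 tcp [448.4 185.4 257.9] F [ 0.3 -0.1  0.2] w 0.0002 y [-0.014 -0.022 -1.   ] jaw [ 0.141  0.99  -0.024] jawang 1.43
[[297.08837267 195.09141023]
 [296.90801174 174.6447869 ]
 [299.52188224 187.43067147]
 [297.47288999 197.14470898]]
start tip [[235.13453475 170.76297717]
 [246.13213419 160.77485755]
 [239.4532421  148.41410069]]
```

View pics/z4.png

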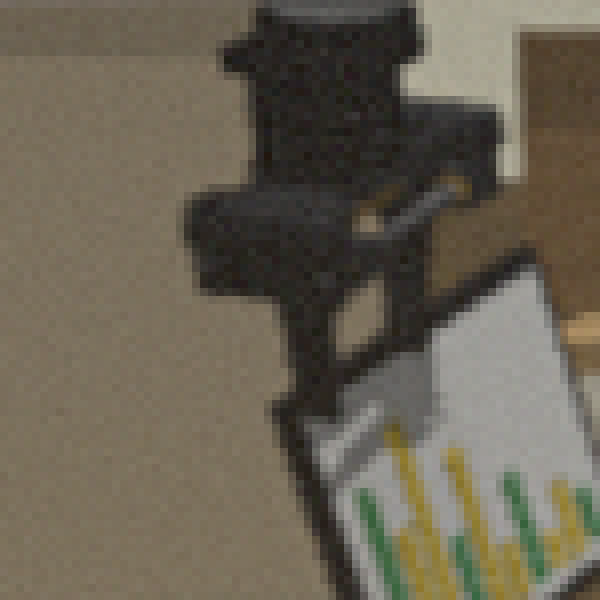

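Run:
```python
from tgt import *
from plant import read_camera
s=st();p=s['tcp_pos']
m=camera_model("wrist");R=cv2.Rodrigues(m["rvec"])[0];c=-R.T@np.ravel(m["tvec"]);print("cam",c.round(3),"fwd",R[2].round(3),m["camera_matrix"].round(0).tolist())
im=read_camera("wrist")
a=np.linspace(0,2*np.pi,60)
for z,r,col in((.161,.08,(0,0,255)),(.012,.094,(0,255,0))):
    q=proj("wrist",np.c_[.447+r*np.cos(a),.191+r*np.sin(a),0*a+z]);cv2.polylines(im,[q.astype(np.int32)],True,col,1)
cc=proj("wrist",[[.496,-.153,.05],[.4976,-.306,.05],[.3797,-.3065,.05],[.3775,-.1538,.05]]);cv2.polylines(im,[cc.astype(np.int32)],True,(255,0,0),1)
q=proj("wrist",[p+[0,0,-.019],p,np.r_[hin-.035*ex,.161],np.r_[hin-.035*ex,.261]]);print(q)
for u in q[:2]:cv2.circle(im,tuple(int(v) for v in u),4,(255,0,255),1)
cv2.imwrite("pics/w2.png",im)
```

```text
t 2.25 tcp [448.4 185.4 257.9] F [ 0.3 -0.1  0.2] w 0.0002 y [-0.014 -0.022 -1.   ] jaw [ 0.141  0.99  -0.024] jawang 1.43
cam [0.368 0.201 0.432] fwd [ 0.286 -0.062 -0.956] [[332.0, 0.0, 325.0], [0.0, 332.0, 237.0], [0.0, 0.0, 1.0]]
[[324.0627558  270.58935766]
 [323.27784436 283.47043632]
 [332.78035204 291.29384926]
 [333.00062157 364.66141586]]
```

View pics/w2.png

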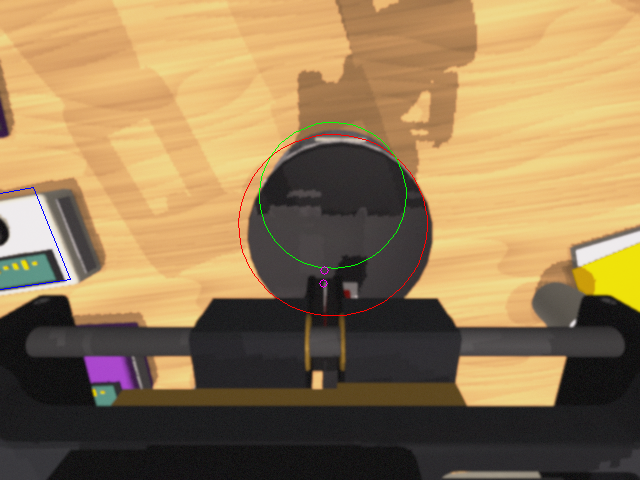

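The wrist view agrees with forward kinematics on scale, but the visible fingertip sits higher than predicted: row 188 against 195 in the side view, and (324,277) against (324,270) in the wrist view. I'll settle the tip height by touching the shut lid gently, well away from the handle.

```bash
python3 -m jog '[[[1,-15,2,0,0],[1,-12,2,-10,0],[1,0,0,-20,0],[1,0,0,-20,0],[1,0,0,-8,0]]]'; python3 -c "
from tgt import *
st()"
```

```text
clock: 2.8
tcp_pos: [0.4257, 0.1924, 0.2086]
tool_rot: [-1.585, 0.107, -0.114]
contact_force: [0.1, -1.3, 0.8]
gripper_width: 0.0004
t 2.8 tcp [425.7 192.4 208.6] F [ 0.1 -1.3  0.8] w 0.0004 y [ 0.003 -0.017 -1.   ] jaw [ 0.139  0.99  -0.016] jawang 1.431
```

```bash
python3 -m jog '[[[1,0,0,-6,0],[1,0,0,-5,0],[1,0,0,-4,0],[1,0,0,-3,0],[1,0,0,-2,0]]]';  python3 -m jog '[[[1,0,0,-2,0],[1,0,0,-2,0],[1,0,0,-2,0],[1,0,0,-2,0],[1,0,0,0,0]]]'
```

```text
clock: 3.3
tcp_pos: [0.4278, 0.1932, 0.1907]
tool_rot: [-1.583, 0.103, -0.117]
contact_force: [-0.4, -0.5, -0.1]
gripper_width: 0.0005
clock: 3.8
tcp_pos: [0.4281, 0.1932, 0.1823]
tool_rot: [-1.583, 0.102, -0.118]
contact_force: [0.0, 0.3, 0.0]
gripper_width: 0.0003
```

```bash
python3 -m jog '[[[1,0,0,-2,0],[1,0,0,-2,0],[1,0,0,-2,0],[1,0,0,0,0],[1,0,0,0,0]]]'
python3 - <<'E'
from tgt import *
from plant import read_camera
im=read_camera("side");a=im[150:250,250:350];cv2.imwrite("pics/z5.png",cv2.resize(a,(600,600),interpolation=0));st()
E
```

```text
clock: 4.3
tcp_pos: [0.4281, 0.1932, 0.1758]
tool_rot: [-1.583, 0.102, -0.118]
contact_force: [0.0, 0.1, 0.3]
gripper_width: 0.0003
t 4.35 tcp [428.1 193.2 175.8] F [-0.8  0.1 -0.4] w 0.0005 y [ 0.009 -0.015 -1.   ] jaw [ 0.139  0.99  -0.014] jawang 1.431
```

View pics/z5.png

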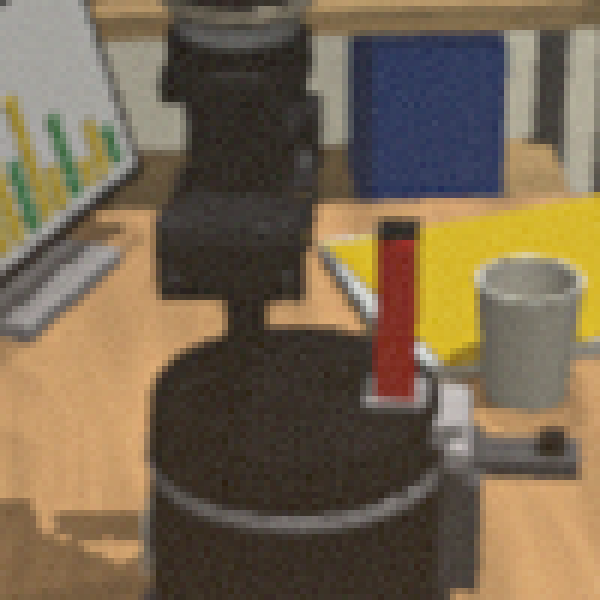

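The finger is above the lid at about (245,335) in the crop. There's still no contact at TCP z = 0.176, where 0.180 was expected, so the tip really is shorter than nominal. I'll continue down gently.

```bash
for i in 1; do :; done; python3 -m jog '[[[1,0,0,-2,0],[1,0,0,-2,0],[1,0,0,-2,0],[1,0,0,-2,0],[1,0,0,0,0]]]'; python3 -m jog '[[[1,0,0,-2,0],[1,0,0,-2,0],[1,0,0,-2,0],[1,0,0,-2,0],[1,0,0,0,0]]]'
```

```text
clock: 4.85
tcp_pos: [0.4281, 0.1932, 0.1671]
tool_rot: [-1.583, 0.102, -0.118]
contact_force: [-0.1, -0.1, 0.5]
gripper_width: 0.0007
clock: 5.35
tcp_pos: [0.4281, 0.1932, 0.1583]
tool_rot: [-1.583, 0.102, -0.118]
contact_force: [0.2, -0.4, -0.6]
gripper_width: 0.0003
```

```bash
python3 -m jog '[[[1,0,0,-2,0],[1,0,0,-2,0],[1,0,0,-1,0],[1,0,0,-1,0],[1,0,0,0,0]]]'; python3 -m jog '[[[1,0,0,-1,0],[1,0,0,-1,0],[1,0,0,-1,0],[1,0,0,-1,0],[1,0,0,0,0]]]'
python3 - <<'E'
from tgt import *
from plant import read_camera
im=read_camera("side");a=im[150:250,250:350];cv2.imwrite("pics/z6.png",cv2.resize(a,(600,600),interpolation=0));st()
E
```

```text
clock: 5.85
tcp_pos: [0.4281, 0.1932, 0.1518]
tool_rot: [-1.583, 0.102, -0.118]
contact_force: [-0.2, 0.1, 0.1]
gripper_width: 0.0003
clock: 6.35
tcp_pos: [0.4285, 0.1933, 0.1505]
tool_rot: [-1.583, 0.102, -0.118]
contact_force: [0.4, -0.2, 0.4]
gripper_width: 0.0004
t 6.4 tcp [428.6 193.3 150.5] F [ 0.  -0.4  0.8] w 0.0009 y [ 0.01  -0.015 -1.   ] jaw [ 0.139  0.99  -0.014] jawang 1.431
```

View pics/z6.png

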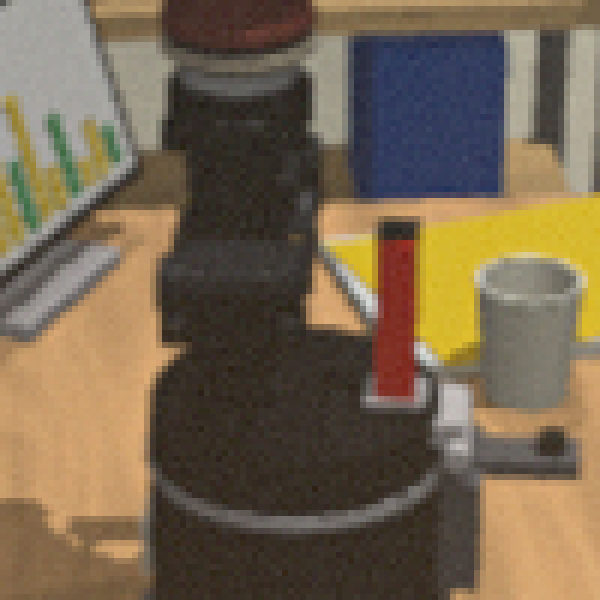

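```bash
python3 -m jog '[[[1,0,0,0,0],[1,0,0,0,0],[1,0,0,0,0],[1,0,0,-2,0],[1,0,0,-2,0]]]'
```

```text
clock: 6.9
tcp_pos: [0.4287, 0.1934, 0.1499]
tool_rot: [-1.583, 0.101, -0.118]
contact_force: [-8.9, -2.6, 17.8]
gripper_width: 0.0004
```

Contact reads 17.8 N at TCP z = 0.150, so the effective fingertip is about 11 mm above the reported TCP instead of 19 mm below. The images put the discrepancy at about 28 mm, which agrees. I'll use tip = TCP + 11 mm, lift off and recompute.

```bash
sed -i 's/\.14+\.019+/.14-.011+/; s/s=100/s=98/' tgt.py; sed -i 's/\[\.447,\.191\]/[.447,.188]/' tgt.py
python3 -m jog '[[[1,0,0,10,0],[1,0,0,20,0],[1,0,-2,25,0],[1,4,-2,20,0],[1,4,-2,5,0]]]'
python3 - <<'E'
from tgt import *
s=st()
for t in(0,.2,.4,.6,.8,1.0,1.1,1.2,1.3,1.35,1.4,1.5):print(t,(tcp(t)*1e3).round(0))
E
```

```text
clock: 7.4
tcp_pos: [0.4356, 0.1872, 0.2325]
tool_rot: [-1.583, 0.102, -0.116]
contact_force: [0.1, 0.3, 0.8]
gripper_width: 0.0004
t 7.4 tcp [435.6 187.2 232.5] F [0.1 0.3 0.8] w 0.0004 y [ 0.007 -0.016 -1.   ] jaw [ 0.138  0.99  -0.015] jawang 1.432
0 [481. 184. 227.]
0.2 [501. 181. 234.]
0.4 [523. 178. 237.]
0.6 [544. 175. 236.]
0.8 [565. 173. 230.]
1.0 [584. 170. 221.]
1.1 [593. 169. 214.]
1.2 [601. 168. 207.]
1.3 [608. 167. 200.]
1.35 [612. 166. 195.]
1.4 [615. 166. 191.]
1.5 [621. 165. 182.]
```

```bash
python3 -m jog '[[[1,12,-1,-2,0],[1,12,-1,-2,0],[1,12,-1,0,0],[1,8,-1,0,0],[1,6,-1,2,0]]]'; python3 -m jog '[[[1,8,-1,3,0],[1,8,-1,3,0],[1,8,-1,2,0],[1,8,-1,1,0],[1,8,-1,0,0]]]'
python3 - <<'E'
from tgt import *
from plant import read_camera
im=read_camera("side");a=im[130:250,250:370];cv2.imwrite("pics/z7.png",cv2.resize(a,(600,600),interpolation=0));st()
E
```

```text
clock: 7.9
tcp_pos: [0.4883, 0.1814, 0.2263]
tool_rot: [-1.584, 0.107, -0.112]
contact_force: [-5.8, 1.9, 4.4]
gripper_width: 0.0006
clock: 8.4
tcp_pos: [0.5278, 0.1756, 0.2348]
tool_rot: [-1.587, 0.115, -0.103]
contact_force: [-4.4, -2.3, 4.0]
gripper_width: 0.0005
t 8.45 tcp [529.  175.4 234.7] F [-1.8 -1.   1.7] w 0.0007 y [-0.007 -0.018 -1.   ] jaw [ 0.139  0.99  -0.019] jawang 1.432
```

View pics/z7.png

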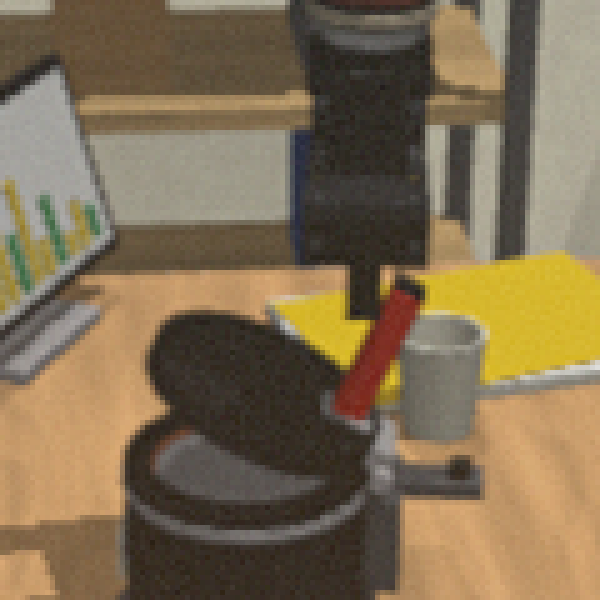

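The lid is at about 0.5 rad with the tip on the near face of the post, force around 5 N. I'll continue along the arc.

```bash
python3 -m jog '[[[1,9,-1,0,0],[1,9,-1,-2,0],[1,10,-1,-3,0],[1,10,-1,-4,0],[1,9,-1,-4,0]]]'
python3 - <<'E'
from tgt import *
from plant import read_camera
im=read_camera("side");a=im[130:250,250:370];cv2.imwrite("pics/z8.png",cv2.resize(a,(600,600),interpolation=0));st()
E
```

```text
clock: 8.95
tcp_pos: [0.5808, 0.1692, 0.2216]
tool_rot: [-1.587, 0.112, -0.108]
contact_force: [-1.5, -1.7, 1.6]
gripper_width: 0.0004
t 9.0 tcp [581.5 168.9 220.5] F [-1.2 -0.8 -0.8] w 0.0004 y [-0.004 -0.019 -1.   ] jaw [ 0.14   0.99  -0.019] jawang 1.431
```

View pics/z8.png

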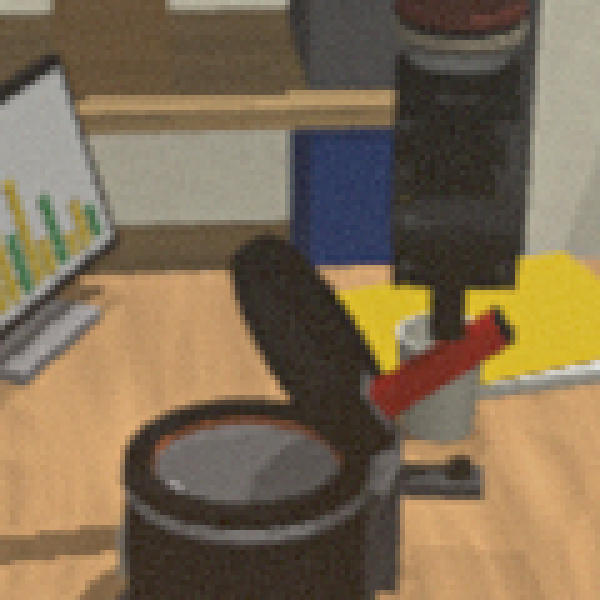

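About 1.0 rad now. Next I'll push past the balance point and retreat straight away, up and ahead of the falling lid.

```bash
python3 -m jog '[[[1,8,-1,-6,0],[1,8,-1,-7,0],[1,8,-1,-7,0],[1,7,-1,-7,0],[1,4,0,-4,0]]]'; python3 -m jog '[[[1,15,0,40,0],[1,18,0,42,0],[1,18,0,42,0],[1,10,0,42,0],[1,0,0,30,0]]]'
python3 - <<'E'
from tgt import *
from plant import read_camera
im=read_camera("side");a=im[130:250,250:370];cv2.imwrite("pics/z9.png",cv2.resize(a,(600,600),interpolation=0));st()
E
```

```text
clock: 9.5
tcp_pos: [0.6197, 0.1651, 0.1853]
tool_rot: [-1.586, 0.112, -0.108]
contact_force: [-0.1, 0.5, -0.9]
gripper_width: 0.0002
clock: 10.0
tcp_pos: [0.6762, 0.1653, 0.3722]
tool_rot: [-1.589, 0.13, -0.088]
contact_force: [0.7, -0.0, -0.6]
gripper_width: 0.0006
t 10.05 tcp [677.1 165.6 378.2] F [-1.9 -0.2  3.5] w 0.0003 y [-0.02  -0.018 -1.   ] jaw [ 0.138  0.99  -0.021] jawang 1.432
```

View pics/z9.png

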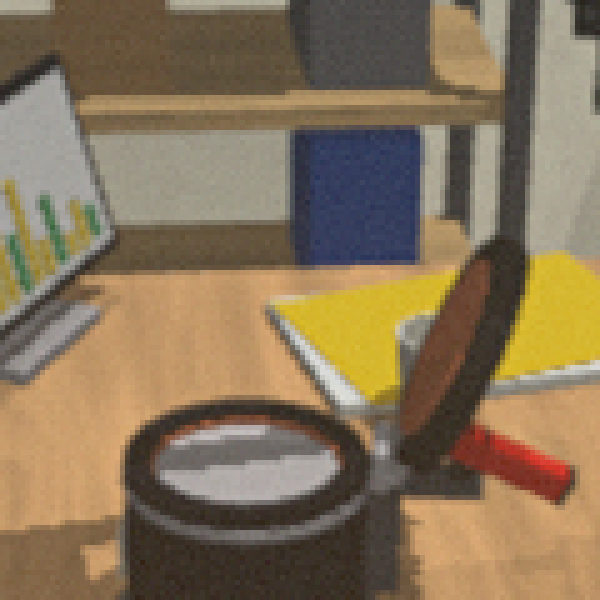

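The lid is leaning back at its stop, with the handle pointing down-right at (510,465) in the crop. Moving over to the button.

```bash
python3 -m jog '[[[1,-20,-32,0,0],[1,-22,-34,0,0],[1,-22,-34,0,0],[1,-22,-34,-5,0],[1,-22,-34,-10,0]]]'; python3 -m jog '[[[1,-22,-34,-15,0],[1,-22,-34,-20,0],[1,-22,-34,-25,0],[1,-22,-34,-25,0],[1,-20,-30,-25,0]]]'; python3 -c "
from tgt import *
s=st();print((np.array([.416,-.231,.12])-s['tcp_pos'])*1e3)"
```

```text
clock: 10.55
tcp_pos: [0.5695, -0.0013, 0.3623]
tool_rot: [-1.585, 0.112, -0.091]
contact_force: [1.2, -0.4, 1.0]
gripper_width: 0.0005
clock: 11.05
tcp_pos: [0.4579, -0.1726, 0.2494]
tool_rot: [-1.586, 0.104, -0.095]
contact_force: [0.8, 0.2, -0.1]
gripper_width: 0.0003
t 11.05 tcp [ 457.9 -172.6  249.4] F [ 0.8  0.2 -0.1] w 0.0003 y [-0.007 -0.017 -1.   ] jaw [ 0.126  0.992 -0.018] jawang 1.444
[ -41.93906626  -58.43771912 -129.38757028]
```

```bash
python3 -m jog '[[[1,-18,-26,-30,0],[1,-15,-22,-30,0],[1,-7,-9,-30,0],[1,0,0,-25,0],[1,0,0,0,0]]]'
python3 - <<'E'
from tgt import *
from plant import read_camera
S=read_camera("side");W=read_camera("wrist");T=read_camera("top")
s=st();print((np.array([.416,-.231,.12])-s['tcp_pos'])*1e3)
p=s['tcp_pos'];print(proj("side",[p+[0,0,.011]]),proj("wrist",[p+[0,0,.011],[.416,-.231,.058]]))
o=np.zeros((600,800,3),'uint8')
o[:400,:400]=cv2.resize(S[240:360,250:370],(400,400),interpolation=0)
o[:300,400:]=cv2.resize(W,(400,300))
o[300:600,400:700]=cv2.resize(T[160:310,220:370],(300,300))
cv2.imwrite("pics/m2.png",o)
E
```

```text
clock: 11.55
tcp_pos: [0.4106, -0.2328, 0.1248]
tool_rot: [-1.583, 0.112, -0.097]
contact_force: [-0.4, 0.6, -0.3]
gripper_width: 0.0004
t 11.7 tcp [ 414.  -234.6  129.8] F [ 0.3 -0.5 -0.3] w 0.0006 y [-0.004 -0.019 -1.   ] jaw [ 0.131  0.991 -0.02 ] jawang 1.439
[ 1.97089007  3.63466918 -9.82464453]
[[297.28331891 303.43081905]] [[323.06759857 294.01294424]
 [330.47594255 246.41526066]]
```

View pics/m2.png

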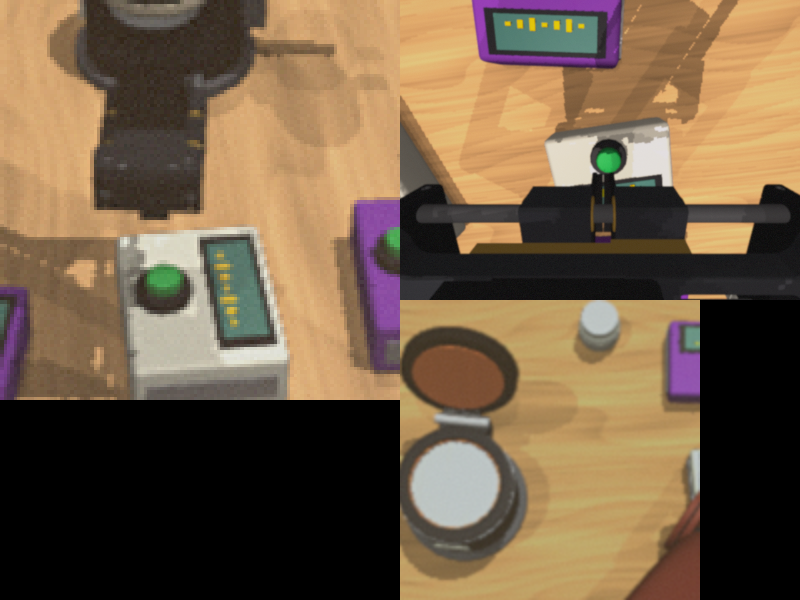

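Run:
```python
from tgt import *
from plant import read_camera
W=read_camera("wrist");st()
h=cv2.cvtColor(W,cv2.COLOR_BGR2HSV);m=cv2.inRange(h,(45,120,50),(75,255,255))
n,_,S,C=cv2.connectedComponentsWithStats(m)
for i in range(1,n):
    if S[i,4]>60:
        c=C[i];print(S[i],c)
        print("w-t",tri("wrist",c,"top",(395.2,259.6)),"w-s",tri("wrist",c,"side",(298.6,322.7)));
        for z in(.055,.06,.065,.07):print(z,onz("wrist",c,z),onz("top",(395.2,259.6),z),onz("side",(298.6,322.7),z))
cv2.imwrite("pics/w3.png",cv2.resize(W[180:340,240:440],(800,640))[:600])
```

```text
t 11.75 tcp [ 414.6 -234.9  130.5] F [-0.9 -0.7 -0.2] w 0.0007 y [-0.003 -0.02  -1.   ] jaw [ 0.131  0.991 -0.02 ] jawang 1.439
[ 315  231   40   41 1250] [334.8248 251.1928]
w-t (array([ 0.41231499, -0.22709668,  0.08138185]), np.float64(0.0014105399186124649)) w-s (array([ 0.41702578, -0.2279408 ,  0.07096648]), np.float64(0.0009650049699908016))
0.055 [ 0.42232298 -0.22858973  0.055     ] [ 0.41620543 -0.23079092  0.055     ] [ 0.41889703 -0.20961097  0.055     ]
0.06 [ 0.4205072  -0.22841759  0.06      ] [ 0.415393   -0.22997618  0.06      ] [ 0.4184544  -0.21526251  0.06      ]
0.065 [ 0.41869143 -0.22824544  0.065     ] [ 0.41458057 -0.22916143  0.065     ] [ 0.41801178 -0.22091406  0.065     ]
0.07 [ 0.41687566 -0.2280733   0.07      ] [ 0.41376814 -0.22834669  0.07      ] [ 0.41756915 -0.2265656   0.07      ]
```

View pics/w3.png

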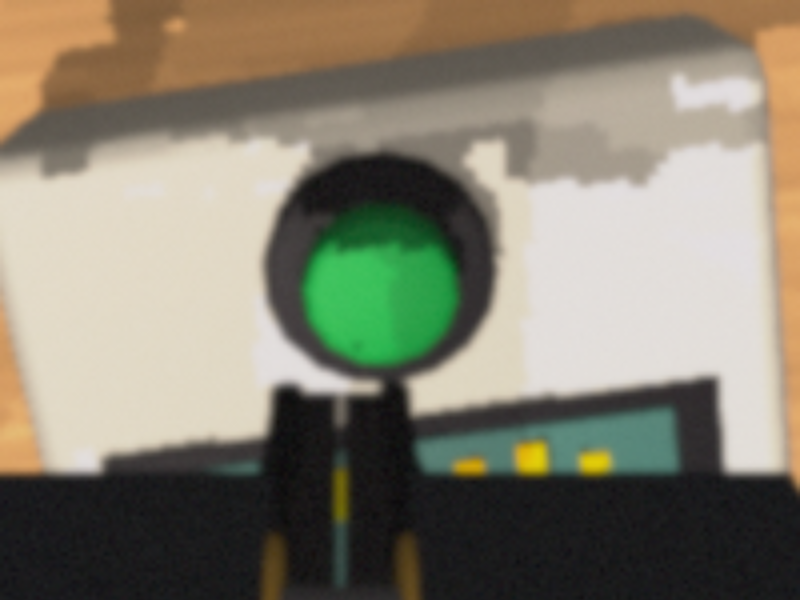

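Button: green disc at wrist (335,251), which triangulates to (0.416, -0.228, ~0.070) with about 1 mm residual. I'll centre over it and descend.

```bash
python3 -m jog '[[[1,1,6,-5,0],[1,0,0,-15,0],[1,0,0,-15,0],[1,0,0,-12,0],[1,0,0,-6,0]]]'; python3 -c "
from tgt import *
st()"
```

```text
clock: 12.25
tcp_pos: [0.4224, -0.2296, 0.0834]
tool_rot: [-1.597, 0.091, -0.111]
contact_force: [-0.0, -0.1, -0.0]
gripper_width: 0.0007
t 12.25 tcp [ 422.4 -229.6   83.4] F [-0.  -0.1 -0. ] w 0.0007 y [ 0.011 -0.029 -1.   ] jaw [ 0.128  0.991 -0.027] jawang 1.443
```

```bash
python3 -m jog '[[[1,-6,1,-3,0],[1,-1,0,-5,0],[1,0,0,-5,0],[1,0,0,-4,0],[1,0,0,-2,0]]]';python3 -c "
from tgt import *
st()"
```

```text
clock: 12.75
tcp_pos: [0.4156, -0.2286, 0.064]
tool_rot: [-1.598, 0.089, -0.111]
contact_force: [0.9, -0.1, 0.6]
gripper_width: 0.0004
t 12.75 tcp [ 415.6 -228.6   64. ] F [ 0.9 -0.1  0.6] w 0.0004 y [ 0.012 -0.03  -0.999] jaw [ 0.127  0.991 -0.028] jawang 1.443
```

```bash
python3 -m jog '[[[1,0,0,-3,0],[1,0,0,-3,0],[1,0,0,-3,0],[1,0,0,-3,0],[1,0,0,-2,0]]]';python3 -c "
from tgt import *
st()"
```

```text
clock: 13.25
tcp_pos: [0.416, -0.2289, 0.0547]
tool_rot: [-1.597, 0.091, -0.109]
contact_force: [-10.5, 8.3, 24.4]
gripper_width: 0.0007
t 13.25 tcp [ 416.  -228.9   54.7] F [-10.5   8.3  24.4] w 0.0007 y [ 0.01  -0.029 -1.   ] jaw [ 0.127  0.992 -0.028] jawang 1.444
```

24 N against the 5 N spring means it has bottomed on something. I'll check whether that's the button's own stop.

```bash
python3 -m jog '[[[1,0,0,-2,0],[1,0,0,-3,0],[1,0,0,-3,0],[1,0,0,-3,0],[1,0,0,-3,0]]]'
python3 - <<'E'
from tgt import *
from plant import read_camera
st();S=read_camera("side");W=read_camera("wrist");st()
o=np.hstack([cv2.resize(S[290:350,270:330],(400,400),interpolation=2),cv2.resize(W[180:340,240:400],(400,400))])
cv2.imwrite("pics/m3.png",o)
E
```

```text
clock: 13.75
tcp_pos: [0.416, -0.2289, 0.0546]
tool_rot: [-1.595, 0.094, -0.102]
contact_force: [-12.3, 9.7, 31.1]
gripper_width: 0.0005
t 13.75 tcp [ 416.  -228.9   54.6] F [-12.3   9.7  31.1] w 0.0005 y [ 0.003 -0.027 -1.   ] jaw [ 0.125  0.992 -0.026] jawang 1.446
t 13.85 tcp [ 416.  -228.9   54.6] F [-13.3   8.6  32.2] w 0.0004 y [ 0.003 -0.027 -1.   ] jaw [ 0.125  0.992 -0.026] jawang 1.446
```

View pics/m3.png

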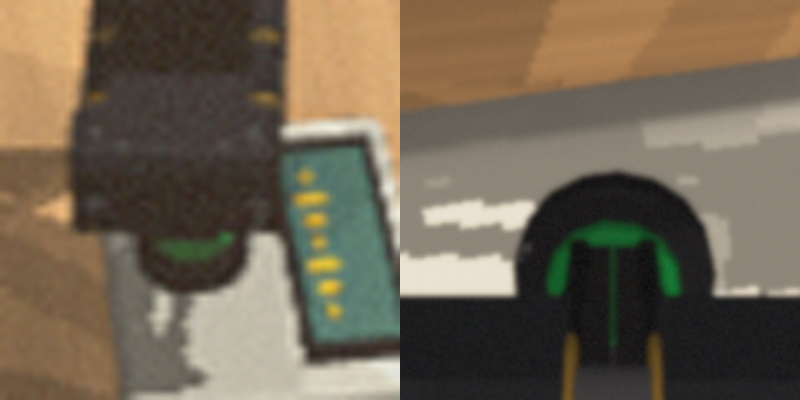

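The wrist crop shows the fingertip entirely inside the green disc, green visible on all exposed sides and sunk in its collar. So the hard stop at 31 N is the button's own. I'll release it straight up and check everything.

```bash
python3 -m jog '[[[1,0,0,5,0],[1,0,0,15,0],[1,0,0,25,0],[1,-5,0,30,0],[1,-10,0,30,0]]]'; python3 -m jog '[[[1,-20,0,25,0],[1,-20,-10,15,0],[1,-10,-10,0,0],[1,0,0,0,0],[1,0,0,0,0]]]'
python3 - <<'E'
from tgt import *
from plant import read_camera
st();S=read_camera("side");T=read_camera("top");W=read_camera("wrist");st()
cv2.imwrite("pics/side9.png",S);cv2.imwrite("pics/top9.png",T)
S0=cv2.imread("pics/side0.png")
for im in(S0,S):
    m=cv2.inRange(cv2.cvtColor(im,cv2.COLOR_BGR2HSV),(45,120,50),(75,255,255))[310:335,280:315];mm=cv2.moments(m,True);print(mm['m00'],mm['m10']/max(mm['m00'],1)+280,mm['m01']/max(mm['m00'],1)+310)
E
```

```text
clock: 14.35
tcp_pos: [0.3987, -0.227, 0.1593]
tool_rot: [-1.591, 0.098, -0.097]
contact_force: [0.1, 0.2, 0.1]
gripper_width: 0.0005
clock: 14.85
tcp_pos: [0.3495, -0.2496, 0.206]
tool_rot: [-1.599, 0.091, -0.104]
contact_force: [-0.1, 0.1, -0.3]
gripper_width: 0.0007
t 14.85 tcp [ 349.5 -249.6  206. ] F [-0.1  0.1 -0.3] w 0.0007 y [ 0.006 -0.031 -1.   ] jaw [ 0.124  0.992 -0.03 ] jawang 1.447
t 15.0 tcp [ 349.5 -249.   205.4] F [-0.5 -0.7  1. ] w 0.0005 y [ 0.005 -0.03  -1.   ] jaw [ 0.122  0.992 -0.029] jawang 1.448
51.0 298.5882352941176 322.6666666666667
52.0 298.4807692307692 322.78846153846155
```

View pics/side9.png

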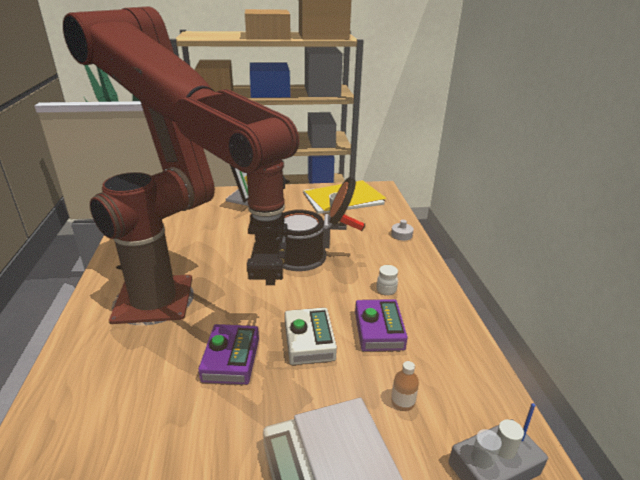

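View pics/top9.png

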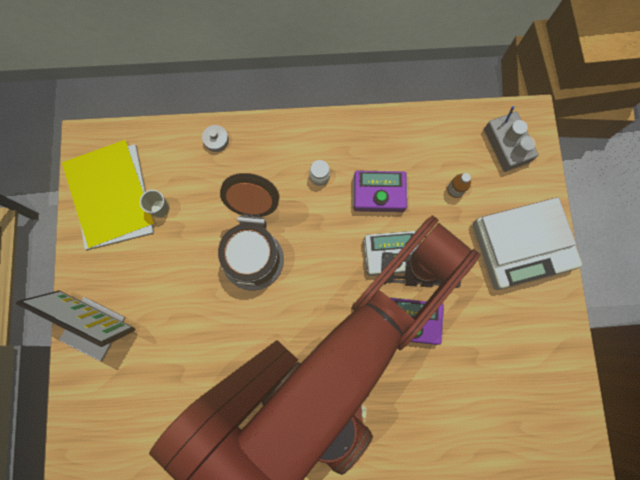

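Final views: the lid leans back at its stop (side (340,205), top (250,196)). The green button is back at (298.5,322.8) in the side view, against (298.6,322.7) at the start. Jar, cup and bottle are at their original pixels, and the arm is clear with no contact force. Handing in.

```bash
python3 -c "
from plant import ctrl
print(ctrl.finish_job(),ctrl.read_state()['clock'])"
```

```text
the job is handed in; nothing more can be done
the job is handed in; nothing more can be done
```

The pot is open and the counter's button has been pressed and released. I handed the job in just after 15.0 s on the robot clock, and no verdict was reported.

- **Lid:** I pushed the red handle over with closed fingers, with at most about 8 N in any reading. The lid passed its balance point and fell back on its own, and every later picture shows it leaning back where I expect its stop. I judged this from the images and did not measure the joint angle.
- **Button:** I pressed it to a hard stop, reading 31–32 N, with the fingertip inside the green disc where it was visible, then released it. It is back within 0.2 px of where it started in the side view. I did not measure the 6 mm travel directly.
- **Jar, cup and bottle:** they look unmoved in the last top and side views. The arm ended clear, with contact force close to zero.

**Disagreement:** the fingertips touched about 30 mm higher than the stated tool geometry, at TCP + 11 mm instead of TCP − 19 mm. The side camera showed about 28 mm and the wrist camera only about 9 mm. I settled it by touching the shut lid away from the handle, at about 18 N upward (20 N in all), before pushing, and I used the corrected value from then on.

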